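# Close the bench kiln and start the firing

### The job

Close the small bench kiln and start its firing, using only the fingertips and the outside of the fingers: grip and lift nothing. Push the vent damper on the kiln's roof along its rails right up to the end stop, and ease the door fully shut without slamming it; when both are closed, press the start button (the larger of the two) on the controller all the way down and let it go. Leave the stop button alone and everything else on the bench where it is.

Things in the scene. Friction and masses are not known exactly. Their poses are not given: they have to be found in the camera images.
- kiln: Bench kiln, grey steel box 240 x 240 mm on plan, flat steel roof (246 x 246 mm) 255 mm above the bench. Fixed to the bench; stands at a different place and yaw each time. Origin: centre of its underside, on the bench. Its x axis points from the front (door side, nearest the robot) to the back, y to its left as seen from the robot, z up.
- door (a joint): Kiln door angle in rad: 0 = shut flush with the kiln's front, growing as it swings out towards the robot about the upright hinge at its left edge. Starts at about 0.6 to 1.15. It stays where it is left (hinge friction about 0.15 N m, no spring and no catch); 1 to 3 N at the push point moves it. Inertia is small: it stops when no longer pushed.
- door_hinge (a point): Point on the door's hinge axis, 150 mm above the bench, at (-135, 105, 150) mm in the kiln's frame. Its axes are the kiln's.
- door_push (a point): Push point on the door's outside face: 120 mm from the hinge along the door, 195 mm above the bench. Moves with the door: its x axis points through the door to the inside (the closing way), y along the door to the hinge. Door panel: steel, 210 mm wide, from 60 to 240 mm above the bench; outside face 15 mm outside the hinge axis. Nothing stands out of the face higher than 165 mm above the bench.
- door_handle (a point): Centre of the door's upright black handle, 22 mm in diameter and 64 mm tall, 35 mm out from the door's face, 185 mm from the hinge, 130 mm above the bench. Not to be gripped.
- damper: Vent damper: loose pale fireclay plate, 48 mm across the rails, 70 mm along them, 12 mm thick, 0.16 kg, flat on the roof between two steel rails (52 mm apart, 8 mm high, along the kiln's y axis). Starts 45 to 70 mm from closed, towards the kiln's +y; closes towards -y, until the plate meets the end stop (cross bar 12 mm high). Origin: centre of its underside.
- damper_knob (a point): Centre of the round steel knob on the middle of the damper: 20 mm in diameter, 20 mm tall, its centre 26 mm and its top 36 mm above the roof. Pushing the knob, or the plate's end, slides the damper. Push only: not to be pinched or lifted.
- vent (a point): Centre of the round vent hole (24 mm) in the kiln's roof, at roof level, 255 mm above the bench, at (-50, -30, 255) mm in the kiln's frame. When closed, the damper's knob is straight above it.
- controller: Kiln controller: fixed grey desk box, 130 mm deep, 150 mm wide, 35 mm high in front and 75 mm behind, to the left or the right of the kiln; two plain round buttons on a panel that slopes up away from the robot by 0.28 rad. Origin: centre of its underside; x points from front to back, y left.
- start_top (a point): Centre of the top of the start button, the larger one, near the front right corner of the controller's panel, about 70 mm above the bench: cap 30 mm in diameter, standing 10 mm out of a black collar 46 mm wide. Its z axis is the button's axis, pointing out of the panel. Pressing straight down also works.
- start (a joint): Travel of the start button in m: 0 = up, 0.006 = fully down; it takes about 5 N and springs back.
- stop_top (a point): Centre of the top of the stop button, the smaller one: cap 18 mm in diameter, 72 mm to the left of start on the same panel. Not to be pressed.
- stop (a joint): Travel of the stop button in m: 0 = up, 0.006 = fully down. To stay up.
- brick: Dark soldering brick, 120 x 170 x 32 mm, loose, at the place beside the kiln that the controller does not take. Origin: centre of underside.
- flux_jar: Amber glass flux jar with a lid, 50 mm wide, 56 mm tall, in front of the kiln, loose. Origin: centre of underside.
- pliers: Pliers lying flat, about 150 mm long, 10 mm high, loose. Origin: under the pivot.
- tweezers: Dark steel tweezers lying flat, 165 mm long, 8 mm high, in front of the kiln, loose. Origin: centre of underside.
- ring_dish: White dish with two rings, 72 mm wide, 20 mm high, in front of the kiln, loose. Origin: centre of underside.
- doming_block: Steel doming cube, 55 mm, to the right of the kiln, loose. Origin: centre of underside.
- pickle_bottle: White plastic bottle standing to the left of the kiln, 60 mm wide, 150 mm tall, loose. Origin: centre of underside.
- brush: Bench brush with a wooden handle lying at the left, 200 mm long, 42 mm wide, 20 mm high, loose. Origin: centre of underside.
Things that resemble listed ones, but are neither listed nor needed, are in the scene too. What is shaped like the damper but turquoise is not meant.

How it is judged (in metres and radians):
On the way, in this order (a step that is already met when the one before it is completed fails the run):
1. the damper is against its stop and the door is shut (value of joint door below 0.03 rad and horizontal distance between damper_knob and vent below 0.006 m), for 0.2 s.
2. the start button is pressed down with the kiln closed (all of step 1 and value of joint start above 0.004 m), for 0.05 s.
At the end, for the whole second after the job is handed in: Door within 0.03 rad of shut; damper flat in its rails within 6 mm of its place over the vent; start pressed over 4 mm after both were closed, and up again; stop never pressed; the eight things lying about within 30 mm of where they were (all of step 1 and angle between damper_knob's own z axis and vertical below 0.06 rad and value of joint each of start, stop below 0.002 m and distance of each of brick, flux_jar, pliers, tweezers, ring_dish, doming_block, pickle_bottle, brush from where it was at the start of the episode below 0.03 m); the robot touches nothing.
It fails at once if the damper is lifted off the roof, or its knob or the door's handle is taken between the fingers (z of damper_knob in the frame of kiln above 0.289 m or distance between the grasp point and damper_knob below 0.016 m or distance between the grasp point and door_handle below 0.016 m).
It fails at once if the door is slammed (it reaches the frame faster than 1.5 rad/s) (value of joint door below 0.08 rad and velocity of joint door below -1.5 rad/s).
It fails at once if start is pressed while the door or the damper is open (value of joint start above 0.004 m and (value of joint door above 0.05 rad or horizontal distance between damper_knob and vent above 0.01 m)).
It fails at once if the stop button is pressed (value of joint stop above 0.003 m).
It fails at once if a thing lying about on the bench is knocked away, tipped over or picked up (distance of any of brick, flux_jar, pliers, tweezers, ring_dish, doming_block, pickle_bottle, brush from where it was at the start of the episode above 0.03 m or angle between any of brick, flux_jar, pliers, tweezers, ring_dish, doming_block, pickle_bottle, brush's own z axis and vertical above 0.5 rad).
It also fails if it takes over 58 s, if anything falls off the work surface, if the arm or the gripper's body presses on something with over 40 N, if the wrist force passes 120 N, or if a joint passes its speed limit or range.

### The arm

A 6-joint arm with a two-finger parallel gripper is mounted at the origin on the work surface. World frame = base frame: x ahead of the robot, y to its left, z up, the work surface at z = 0. Lengths are in m, angles in degrees, forces in N, time in s.
With the tool pointing down it reaches from about 0.25 to 0.775 m from the base axis. Payload 4 kg.
Tool frame: the origin (TCP) lies midway between the tips of the shut fingers; the grasp point (between the pads) lies 19 mm behind it; z points along the fingers, y is the line along which they close (so a half turn about z gives the same grasp; the last joint's range is limited). The gripper opens to 94 mm and grips with 3 to 60 N. Pads are 16 mm wide; open, the fingers measure 119 mm over their backs; the gripper's body (75 mm by 177 mm) begins 78 mm behind the grasp point.
Start: joints at [-77.011, 4.996, 78.535, -0, 96.463, -5.907], TCP at [0.178, -0.52, 0.206] pointing down, gripper open.
Joint ranges: [-177.83, 177.83], [-43.37, 116.18], [15.69, 146.23], [-61.86, 241.86], [9.47, 152.12], [-147.06, 147.06]. Speed limits (degrees/s): [159.86, 159.86, 180, 180, 180, 180].

### API

Orientations are given as a 3x3 rotation matrix whose columns are the frame's x, y, z axes.
In Python, from cell import get_state, camera, env, boxes_of, spot_point gives the robot as it stands. The module is installed in compiled form; this text tells all that it offers.
- The arm moves only by the tool carry_out, never from a script. Its argument "deltas" is a list that holds one entry, the list of rows, each a list of 7 numbers: the shift along the tool's x, y, z in cm, then the turn, a rotation vector about the tool's x, y, z in degrees, then the opening, from -1 (shut) to 1 (fully open). In form: [[[x, y, z, wx, wy, wz, gripper], ...]]. A call has 1 to 5 rows; each row shifts and turns the commanded pose from where the row before left it, along the tool's axes as they then stand; what a row does not reach is not made up. A row lasts 1/12 s, in which the tool goes at most 41.7 mm and 7.16 degrees, less where a joint would pass 70% of its speed; a pose out of reach is approached as far as the arm can. A call with a gripper value outside its range is refused whole. The fingers move at their own pace and stop on an object; "force" is the grip in N (left out, the last holds). Time passes only in rows, so rows that do not move let the fingers close. It gives the time, the measured TCP pose, the force, the opening and the grip force at its end, in the units of the state.
- get_state(): the state, without advancing time (a new reading comes with each control period).
- camera(name): name is "scene" or "top" or "wrist"; returns a dict with "color" (384x512x3 uint8, red, green, blue), "depth" (384x512 float32, m along the optical axis (not along the pixel's ray), 0 where there is no reading), "intrinsics" (3x3 intrinsics, pixels), "T" (4x4, takes a point from camera to world coordinates). Camera axes: x right, y up, looking along -z (the intrinsics and any distortion apply to the point x, -y, -z); pixel columns grow to the right and rows downward; lengths in m; the calibration is good to about 2 mm. The wrist camera is an equidistant fisheye: a pixel r from the principal point sees the ray r / f radians off the axis. A picture is of the moment at which its call begins.
- env.sign_off(): hands the job in; it is judged then, once.
Trained networks look in a picture, given as the dict that the camera call returned (one of the last four; its "shot" number tells which), for a name from the list of things; names that differ only in an ending like _2 or _b are one class to them, and where a whole thing is asked for, a point or a joint stands for the part that bears it (a point fixed in the world has none). Each returns a list of dicts, best first, with "confidence" (0 to 1); they miss things now and then, are a little off and sometimes report something else, mostly with a low value. They report only what shows in the picture. A call takes as long as a camera call. They do not tell look-alikes from the thing itself.
- boxes_of(label, picture): "point" ([x, y, z] in m, in world coordinates, good to about 4 mm: the middle of the surface that is visible of it).
- spot_point(label, picture): "point" ([x, y, z] in m, in world coordinates, good to about 4 mm: a listed point, or the origin of a listed thing).
The state is a dict: "time": time; "q": joint angles; "qvel": joint speeds; "tau": joint torques, N m; "tool_pos": TCP position; "orientation": TCP orientation; "force": force on the tool from outside, world axes, zero at the start; "ft_torque": the same for the moment, N m; "grip_width": finger opening in m; "gripper_force": force on a finger pad.
Only numpy, scipy, OpenCV 4.12 (cv2) and the standard library are available. Lean on these libraries where they do the work, as an engineer would, in place of code of your own. Each camera call takes 0.05 s, during which the arm holds its last target. There are 200 camera calls.

## Working session

There is one attempt and no reset: what is moved stays moved. The work goes in short steps, Python scripts to look and compute and a tool call to move; the robot and the scene stay as the last step left them, time stands still between calls to the robot, and variables do not carry over. Pictures are saved under pics/ and viewed, at most 10 in all, crops included, and the job is handed in when it is done.

Besides the shell and the picture viewer there is one more tool, called after "Emit:" as a command line: name --argument value ..., lists and objects as JSON in quotes. carry_out: Moves the arm, as the interface text tells. Its arguments: {"type":"object","properties":{"deltas":{"type":"array","items":{"type":"array","items":{"type":"array","items":{"type":"number"}}}},"force":{"type":"number"}},"required":["deltas"]}

```bash
mkdir -p pics
python3 - <<'E'
from cell import *
import cv2,numpy as np
s=get_state();print(s['time'],s['tool_pos'],np.round(s['orientation'],3).tolist())
ps={n:camera(n) for n in('scene','top')}
for n,p in ps.items():
    cv2.imwrite(f'pics/{n}0.png',p['color'][:,:,::-1])
    for l in ['kiln','door_hinge','door_push','door_handle','damper','damper_knob','vent','controller','start_top','stop_top']:
        print(n,l,[(np.round(d['point'],3).tolist(),round(d['confidence'],2)) for d in spot_point(l,p)[:3]])
    for l in ['brick','flux_jar','pickle_bottle','doming_block']:
        print(n,l,[(np.round(d['point'],3).tolist(),round(d['confidence'],2)) for d in spot_point(l,p)[:1]])
E
```

```text
0.0 [ 0.17799204 -0.5198359   0.20433893] [[0.946, 0.324, -0.0], [0.324, -0.946, 0.002], [0.0, -0.002, -1.0]]
scene kiln [([0.474, 0.386, 0.069], 0.67)]
scene door_hinge [([0.432, 0.154, 0.001], 0.58), ([0.68, 0.023, 0.259], 0.18)]
scene door_push [([0.507, -0.005, 0.195], 0.65)]
scene door_handle [([0.442, -0.038, 0.132], 0.93)]
scene damper [([0.677, 0.022, 0.26], 0.87), ([0.709, -0.221, -0.001], 0.75), ([0.491, 0.309, 0.068], 0.68)]
scene damper_knob [([0.681, 0.024, 0.285], 0.74), ([0.704, -0.222, 0.025], 0.62)]
scene vent [([0.691, -0.034, 0.256], 0.81)]
scene controller [([0.508, 0.354, 0.0], 0.98), ([0.355, -0.243, -0.0], 0.45), ([0.69, -0.034, 0.258], 0.2)]
scene start_top [([0.491, 0.311, 0.069], 0.57), ([0.444, -0.04, 0.135], 0.4)]
scene stop_top [([0.477, 0.385, 0.069], 0.5)]
scene brick [([0.503, -0.346, -0.001], 0.75)]
scene flux_jar [([0.432, 0.159, -0.0], 0.53)]
scene pickle_bottle [([0.672, 0.378, -0.002], 0.97)]
scene doming_block [([0.666, -0.352, -0.002], 0.56)]
top kiln [([0.732, 0.009, -0.004], 0.66), ([0.666, -0.355, 0.004], 0.34)]
top door_hinge [([0.579, 0.086, 0.148], 0.98), ([0.444, 0.005, -0.003], 0.36)]
top door_push [([0.503, -0.008, 0.196], 0.94)]
top door_handle [([0.433, -0.034, 0.133], 0.65)]
top damper [([0.682, 0.022, 0.252], 0.8), ([0.711, -0.225, -0.0], 0.55)]
top damper_knob [([0.679, 0.017, 0.28], 0.76), ([0.706, -0.219, 0.027], 0.63), ([0.437, -0.038, 0.132], 0.56)]
top vent [([0.691, -0.028, 0.254], 0.58)]
top controller [([0.732, 0.008, -0.002], 0.72), ([0.512, 0.356, -0.002], 0.56)]
top start_top [([0.5, -0.346, 0.0], 0.53)]
top stop_top [([0.444, -0.153, -0.002], 0.72), ([0.471, 0.385, 0.073], 0.4)]
top brick [([0.5, -0.35, 0.001], 0.72)]
top flux_jar [([0.429, 0.157, 0.0], 0.73)]
top pickle_bottle [([0.665, 0.381, -0.002], 0.81)]
top doming_block [([0.666, -0.357, 0.004], 0.81)]
```

View pics/scene0.png

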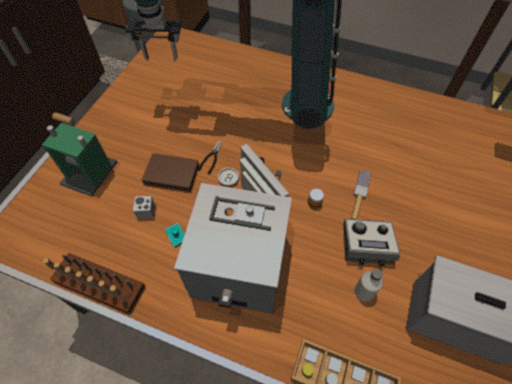

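View pics/top0.png

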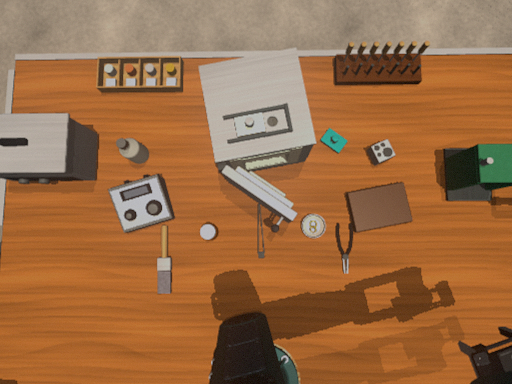

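The scene camera looks back at the robot. The door stands ajar and the controller is on the robot's left, with its large start button at top-view pixel (153,207) and the stop button at (129,215). The pale damper is at (250,123), with the open vent at (272,121). I'll refine these from depth.

```bash
cat > h.py <<'E'
from cell import *
import cv2,numpy as np
def cloud(p):
    d=p['depth'];K=p['intrinsics'];v,u=np.indices(d.shape)
    P=np.stack([(u-K[0,2])*d/K[0,0],-(v-K[1,2])*d/K[1,1],-d],-1)@p['T'][:3,:3].T+p['T'][:3,3]
    P[d==0]=np.nan;return P
def sel(P,c,r,z0,z1):
    return P[(np.hypot(P[...,0]-c[0],P[...,1]-c[1])<r)&(P[...,2]>z0)&(P[...,2]<z1)]
def measure():
    out={}
    for n in('top','scene'):
        P=cloud(camera(n))
        R=sel(P,(.73,.01),.2,.247,.262)
        r=cv2.minAreaRect((R[:,:2]*1000).astype(np.float32))
        print(n,'roof',np.round(r,1) if 0 else r,'z',np.median(R[:,2]).round(4))
        k=sel(P,(.685,0),.07,.285,.297);print(' knobtop',len(k),k.mean(0).round(4) if len(k) else '')
        D=P[(P[...,0]>.38)&(P[...,0]<.64)&(abs(P[...,1])<.13)&(P[...,2]>.232)&(P[...,2]<.246)]
        D=D[np.hypot(*(D[:,:2]-[.733,.009]).T)>.1]
        d=cv2.minAreaRect((D[:,:2]*1000).astype(np.float32));print(' doortop',len(D),d)
    return
E
python3 - <<'E'
from h import *
measure()
p=camera('scene');P=cloud(p);C=sel(P,(.5,.35),.12,.02,.12)
A=np.c_[C[:,:2],np.ones(len(C))]
m=np.ones(len(C),bool)
for i in range(8):
    c=np.linalg.lstsq(A[m],C[m,2],rcond=None)[0];r=C[:,2]-A@c;m=abs(r)<.004
print('panel',c,'slope',np.hypot(*c[:2]),np.degrees(np.arctan2(c[1],c[0])))
h=C[(r>.007)]
for g in((.491,.311),(.476,.385)):
    q=h[np.hypot(*(h[:,:2]-g).T)<.03];print(len(q),q.mean(0).round(4),np.ptp(q,axis=0).round(3))
E
```

```text
top roof ((734.7068481445312, 8.811431884765625), (248.3159942626953, 246.59317016601562), 10.443254470825195) z 0.254
 knobtop 55 [0.6796 0.0234 0.2897]
 doortop 916 ((530.2277221679688, -16.914688110351562), (171.70834350585938, 202.42994689941406), 10.300705909729004)
scene roof ((735.3961791992188, 5.93133544921875), (248.2141876220703, 246.53099060058594), 10.663476943969727) z 0.2562
 knobtop 50 [0.6831 0.022  0.2916]
 doortop 563 ((522.3452758789062, -0.2344970703125), (210.3193817138672, 24.721237182617188), 55.28952407836914)
panel [ 0.27274413  0.08223839 -0.11106556] slope 0.2848727974484457 16.779220647716013
136 [0.5021 0.3106 0.068 ] [0.039 0.044 0.021]
78 [0.4798 0.3795 0.0651] [0.033 0.032 0.018]
```

Emit:
carry_out --deltas '[[[0, 0, -3.5, 0, 0, 4.2, -1], [0, 0, -3.5, 0, 0, 4.2, -1], [0, 0, -3.5, 0, 0, 0, -1], [0, 0, -3.5, 0, 0, 0, -1], [0, 0, -1, 0, 0, 0, -1]]]'

```text
time: 2.07
tool_pos: [0.1784, -0.5213, 0.3624]
orientation: [[0.983, 0.182, 0.002], [0.182, -0.983, -0.01], [0.0, 0.01, -1.0]]
force: [0.2, -1.2, -0.0]
grip_width: 0.0642
gripper_force: 0.0
```

Emit:
carry_out --deltas '[[[2.7, -2.2, 0, 0, 0, 0, -1], [2.7, -2.2, 0, 0, 0, 0, -1], [2.7, -2.2, 0, 0, 0, 0, -1], [2.7, -2.2, 0, 0, 0, 0, -1], [2.7, -2.2, 0, 0, 0, 0, -1]]]'

```text
time: 2.48
tool_pos: [0.2915, -0.3863, 0.3556]
orientation: [[0.983, 0.182, 0.0], [0.182, -0.983, -0.0], [0.0, 0.0, -1.0]]
force: [0.8, -1.5, 0.5]
grip_width: 0.0304
gripper_force: 0.0
```

Emit:
carry_out --deltas '[[[2.7, -2.2, 0, 0, 0, 0, -1], [2.7, -2.2, 0, 0, 0, 0, -1], [2.7, -2.2, 0, 0, 0, 0, -1], [2.7, -2.2, 0, 0, 0, 0, -1], [2.7, -2.2, 0, 0, 0, 0, -1]]]'

```text
time: 2.9
tool_pos: [0.4043, -0.2534, 0.3557]
orientation: [[0.983, 0.182, 0.001], [0.182, -0.983, -0.001], [0.0, 0.001, -1.0]]
force: [0.5, -0.5, 0.2]
grip_width: 0.0008
gripper_force: 0.0
```

Emit:
carry_out --deltas '[[[2.7, -2.2, 0, 0, 0, 0, -1], [2.7, -2.2, 0, 0, 0, 0, -1], [2.7, -2.2, 0, 0, 0, 0, -1], [2.7, -2.2, 0, 0, 0, 0, -1], [0, 0, 0, 0, 0, 0, -1]]]'

```text
time: 3.32
tool_pos: [0.4964, -0.1441, 0.3546]
orientation: [[0.982, 0.19, 0.0], [0.19, -0.982, 0.003], [0.001, -0.003, -1.0]]
force: [-1.5, 0.5, -1.0]
grip_width: 0.0004
gripper_force: 0.0
```

Emit:
carry_out --deltas '[[[2.65, -2.13, 0, 0, 0, 0, -1], [2.65, -2.13, 0, 0, 0, 0, -1], [2.65, -2.13, 0, 0, 0, 0, -1], [2.65, -2.13, 0, 0, 0, 0, -1], [2.65, -2.13, 0, 0, 0, 0, -1]]]'

```text
time: 3.73
tool_pos: [0.6052, -0.0191, 0.3556]
orientation: [[0.983, 0.182, 0.0], [0.182, -0.983, -0.0], [0.0, 0.0, -1.0]]
force: [0.5, -1.3, -0.2]
grip_width: 0.0005
gripper_force: 0.0
```

Emit:
carry_out --deltas '[[[2.65, -2.13, 0, 0, 0, 0, -1], [2.65, -2.13, 0, 0, 0, 0, -1], [2.65, -2.13, 0, 0, 0, 0, -1], [0, 0, 0, 0, 0, 0, -1], [0, 0, 0, 0, 0, 0, -1]]]'

```text
time: 4.15
tool_pos: [0.6718, 0.0583, 0.3528]
orientation: [[0.983, 0.184, -0.004], [0.184, -0.983, -0.001], [-0.004, -0.0, -1.0]]
force: [0.3, -0.9, -0.2]
grip_width: 0.0006
gripper_force: 0.0
```

Run:
```python
from h import *
s=get_state();print(s['time'],s['tool_pos'],np.round(s['orientation'],3).tolist())
p=camera('wrist');cv2.imwrite('pics/w1.png',p['color'][:,:,::-1])
for l in('damper_knob','vent'):print(l,[(np.round(d['point'],3).tolist(),round(d['confidence'],2)) for d in spot_point(l,p)[:2]])
```

```text
4.15 [0.67183867 0.0582776  0.35279526] [[0.983, 0.184, -0.004], [0.184, -0.983, -0.001], [-0.004, -0.0, -1.0]]
damper_knob [([0.682, 0.024, 0.284], 0.77), ([0.503, -0.348, 0.002], 0.6)]
vent [([0.69, -0.028, 0.254], 0.67)]
```

View pics/w1.png

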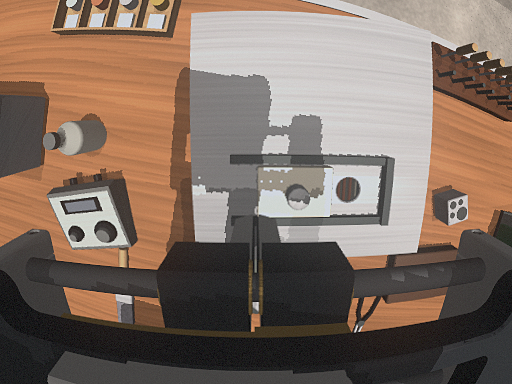

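The wrist view shows the shut fingertips near (254,222). The knob is at (297,197) and the vent at (347,188), in line along the rails, so I'll lower the fingers to the +y side of the knob.

Emit:
carry_out --deltas '[[[0.2, -0.4, 2.5, 0, 0, 0, -1], [0, 0, 2.5, 0, 0, 0, -1], [0, 0, 2, 0, 0, 0, -1], [0, 0, 0.6, 0, 0, 0, -1], [0, 0, 0, 0, 0, 0, -1]]]'

```text
time: 4.72
tool_pos: [0.6709, 0.0605, 0.2782]
orientation: [[0.984, 0.181, -0.003], [0.181, -0.984, -0.0], [-0.003, -0.0, -1.0]]
force: [-0.2, -0.1, 0.1]
grip_width: 0.0005
gripper_force: 0.0
```

Emit:
carry_out --deltas '[[[0, 1, 0, 0, 0, 0, -1], [0, 0.8, 0, 0, 0, 0, -1], [0, 0.8, 0, 0, 0, 0, -1], [0, 0.8, 0, 0, 0, 0, -1], [0, 0, 0, 0, 0, 0, -1]]]'

```text
time: 5.13
tool_pos: [0.6795, 0.0264, 0.2819]
orientation: [[0.984, 0.18, 0.004], [0.18, -0.984, -0.001], [0.004, 0.001, -1.0]]
force: [-0.8, 0.7, 2.9]
grip_width: 0.0003
gripper_force: 1.3
```

Emit:
carry_out --deltas '[[[0, 0.8, 0, 0, 0, 0, -1], [0, 0.8, 0, 0, 0, 0, -1], [0, 0.8, 0, 0, 0, 0, -1], [0, 0.4, 0, 0, 0, 0, -1], [0, 0, 0, 0, 0, 0, -1]]]'

```text
time: 5.55
tool_pos: [0.6842, 0.0003, 0.2812]
orientation: [[0.983, 0.182, 0.003], [0.182, -0.983, 0.0], [0.003, 0.0, -1.0]]
force: [0.6, -0.3, 0.4]
grip_width: 0.0007
gripper_force: 0.2
```

Run:
```python
from h import *
s=get_state();print(s['time'],s['tool_pos'],s['force'],np.round(s['orientation'],3).tolist())
p=camera('wrist');cv2.imwrite('pics/w2.png',p['color'][:,:,::-1])
for l in('damper_knob','vent','damper'):print(l,[(np.round(d['point'],3).tolist(),round(d['confidence'],2)) for d in spot_point(l,p)[:2]])
```

```text
5.55 [6.84164144e-01 2.81913622e-04 2.81194579e-01] [ 0.56815265 -0.32706939  0.41465979] [[0.983, 0.182, 0.003], [0.182, -0.983, 0.0], [0.003, 0.0, -1.0]]
damper_knob [([0.689, -0.019, 0.283], 0.96), ([0.513, 0.357, 0.003], 0.34)]
vent []
damper [([0.694, -0.022, 0.254], 0.73)]
```

View pics/w2.png

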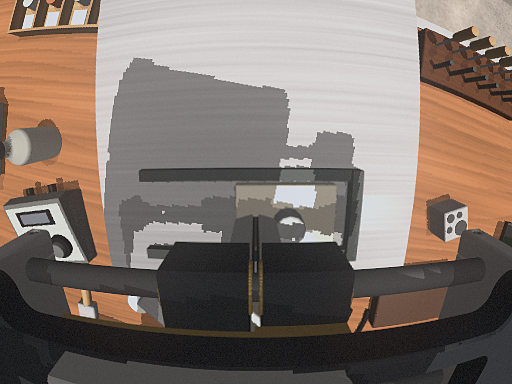

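The damper has slid with the knob. Its plate ends at about column 335 and the stop is at about 348, so roughly 1 cm is left to push, gently, until the force rises.

Emit:
carry_out --deltas '[[[0, 0.4, 0, 0, 0, 0, -1], [0, 0.4, 0, 0, 0, 0, -1], [0, 0.2, 0, 0, 0, 0, -1], [0, 0.2, 0, 0, 0, 0, -1], [0, 0, 0, 0, 0, 0, -1]]]'

```text
time: 6.17
tool_pos: [0.6856, -0.0103, 0.2796]
orientation: [[0.983, 0.183, -0.001], [0.183, -0.983, 0.002], [-0.0, -0.002, -1.0]]
force: [-0.7, 2.7, 0.4]
grip_width: 0.0006
gripper_force: 1.8
```

Emit:
carry_out --deltas '[[[0, 0.15, 0, 0, 0, 0, -1], [0, 0.15, 0, 0, 0, 0, -1], [0, 0, 0, 0, 0, 0, -1]]]'

```text
time: 6.42
tool_pos: [0.6859, -0.0113, 0.2808]
orientation: [[0.983, 0.185, 0.0], [0.185, -0.983, 0.004], [0.001, -0.004, -1.0]]
force: [-2.6, 8.8, 3.8]
grip_width: 0.0007
gripper_force: 4.0
```

The damper is on its stop: the force climbed to 9 N with almost no motion. I'll back off, rise and go round to the outside of the door.

Emit:
carry_out --deltas '[[[0, -0.8, 0, 0, 0, 0, -1], [0, -0.8, 0, 0, 0, 0, -1], [0, 0, -2, 0, 0, 0, -1], [0, 0, -2.5, 0, 0, 0, -1], [0, 0, 0, 0, 0, 0, -1]]]'

```text
time: 6.83
tool_pos: [0.6845, 0.0016, 0.3297]
orientation: [[0.983, 0.182, 0.009], [0.182, -0.983, -0.002], [0.008, 0.004, -1.0]]
force: [-0.5, 0.9, 1.6]
grip_width: 0.0007
gripper_force: 0.0
```

Emit:
carry_out --deltas '[[[-3.4, -1, 0, 0, 0, 0, -1], [-3.4, -1, 0, 0, 0, 0, -1], [-3.4, -1, 0, 0, 0, 0, -1], [-3.4, -1, 0, 0, 0, 0, -1], [-3.4, -1, 0, 0, 0, 0, -1]]]'

```text
time: 7.25
tool_pos: [0.5054, 0.0198, 0.3229]
orientation: [[0.983, 0.181, -0.001], [0.181, -0.983, -0.001], [-0.001, 0.001, -1.0]]
force: [-0.5, -0.6, 0.7]
grip_width: 0.0006
gripper_force: 0.0
```

Emit:
carry_out --deltas '[[[-3.4, -1, 0, 0, 0, 0, -1], [0, 0, 0, 0, 0, 0, -1]]]'

```text
time: 7.42
tool_pos: [0.4666, 0.0242, 0.3246]
orientation: [[0.983, 0.182, -0.001], [0.182, -0.983, -0.001], [-0.001, 0.001, -1.0]]
force: [1.3, -0.2, -0.1]
grip_width: 0.0004
gripper_force: 0.0
```

Run:
```python
from h import *
s=get_state();print(s['time'],s['tool_pos'],np.round(s['orientation'],3).tolist())
measure()
p=camera('scene')
for l in('damper_knob','door_push'):print(l,[(np.round(d['point'],3).tolist(),round(d['confidence'],2)) for d in spot_point(l,p)[:2]])
```

```text
7.4167 [0.46660403 0.02418809 0.32458053] [[0.983, 0.182, -0.001], [0.182, -0.983, -0.001], [-0.001, 0.001, -1.0]]
top roof ((734.94873046875, 8.721542358398438), (247.92466735839844, 246.24209594726562), 10.513629913330078) z 0.254
 knobtop 59 [ 0.6898 -0.0295  0.2897]
 doortop 66 ((532.576171875, -29.970909118652344), (171.81504821777344, 226.19662475585938), 10.422486305236816)
scene roof ((735.5992431640625, 6.1566009521484375), (247.97300720214844, 246.1730194091797), 10.616815567016602) z 0.2563
 knobtop 49 [ 0.6934 -0.0315  0.2916]
 doortop 569 ((522.4456787109375, 0.0752410888671875), (209.89080810546875, 25.235549926757812), 55.378456115722656)
damper_knob [([0.691, -0.034, 0.284], 0.86), ([0.702, -0.22, 0.024], 0.58)]
door_push [([0.503, -0.005, 0.194], 0.83), ([0.515, 0.353, 0.001], 0.2)]
```

The damper knob now sits over the vent, within about 2 mm. Next I'll lower beside the door and close it slowly.

Emit:
carry_out --deltas '[[[0, 0, 3.5, 0, 0, 0, -1], [0, 0, 3.5, 0, 0, 0, -1], [0, 0, 3.5, 0, 0, 0, -1], [0, 0, 3.2, 0, 0, 0, -1], [0, 0, 0, 0, 0, 0, -1]]]'

```text
time: 8.08
tool_pos: [0.4678, 0.0237, 0.1781]
orientation: [[0.983, 0.182, -0.018], [0.182, -0.983, 0.001], [-0.017, -0.004, -1.0]]
force: [-0.5, 0.1, -1.3]
grip_width: 0.0004
gripper_force: 0.0
```

Emit:
carry_out --deltas '[[[0.7, 0.7, 0, 0, 0, 0, -1], [0.7, 0.7, 0, 0, 0, 0, -1], [0.7, 0.6, 0, 0, 0, 0, -1], [0.5, 0.4, 0, 0, 0, 0, -1], [0.5, 0.4, 0, 0, 0, 0, -1]]]'

```text
time: 8.5
tool_pos: [0.5095, 0.0008, 0.1896]
orientation: [[0.983, 0.181, 0.003], [0.181, -0.983, -0.001], [0.003, 0.001, -1.0]]
force: [-1.7, 0.2, 1.2]
grip_width: 0.0008
gripper_force: 1.1
```

Emit:
carry_out --deltas '[[[0.5, 0.45, 0, 0, 0, 0, -1], [0.5, 0.45, 0, 0, 0, 0, -1], [0.5, 0.45, 0, 0, 0, 0, -1], [0.5, 0.4, 0, 0, 0, 0, -1], [0.5, 0.4, 0, 0, 0, 0, -1]]]'

```text
time: 8.92
tool_pos: [0.5366, -0.0149, 0.1874]
orientation: [[0.983, 0.182, 0.0], [0.182, -0.983, 0.0], [0.0, -0.0, -1.0]]
force: [-2.0, 1.7, 0.3]
grip_width: 0.0004
gripper_force: 0.9
```

Emit:
carry_out --deltas '[[[0.5, 0.25, 0, 0, 0, 0, -1], [0.5, 0.25, 0, 0, 0, 0, -1], [0.5, 0.2, 0, 0, 0, 0, -1], [0.4, 0.2, 0, 0, 0, 0, -1], [0.4, 0.15, 0, 0, 0, 0, -1]]]'

```text
time: 9.33
tool_pos: [0.5609, -0.021, 0.1873]
orientation: [[0.983, 0.182, -0.0], [0.182, -0.983, -0.0], [-0.0, 0.0, -1.0]]
force: [-1.9, 1.2, 0.7]
grip_width: 0.0004
gripper_force: 0.8
```

Emit:
carry_out --deltas '[[[0.4, 0.1, 0, 0, 0, 0, -1], [0.3, 0.1, 0, 0, 0, 0, -1], [0.3, 0.1, 0, 0, 0, 0, -1], [0.3, 0.1, 0, 0, 0, 0, -1], [0, 0, 0, 0, 0, 0, -1]]]'

```text
time: 9.75
tool_pos: [0.5749, -0.0228, 0.1874]
orientation: [[0.983, 0.182, 0.001], [0.182, -0.983, -0.001], [0.001, 0.001, -1.0]]
force: [0.4, 0.4, -0.3]
grip_width: 0.0001
gripper_force: 0.0
```

Emit:
carry_out --deltas '[[[0.2, 0, 0, 0, 0, 0, -1], [0.2, 0, 0, 0, 0, 0, -1], [0.15, 0, 0, 0, 0, 0, -1], [0, 0, 0, 0, 0, 0, -1]]]'

```text
time: 10.08
tool_pos: [0.5784, -0.0223, 0.1876]
orientation: [[0.983, 0.182, -0.003], [0.182, -0.983, -0.002], [-0.003, 0.001, -1.0]]
force: [-5.5, -3.0, 0.2]
grip_width: 0.0008
gripper_force: 2.6
```

Emit:
carry_out --deltas '[[[0.15, 0, 0, 0, 0, 0, -1], [0.1, 0, 0, 0, 0, 0, -1], [0, 0, 0, 0, 0, 0, -1]]]'

```text
time: 10.33
tool_pos: [0.5781, -0.0223, 0.1876]
orientation: [[0.983, 0.181, -0.009], [0.181, -0.983, -0.002], [-0.009, 0.001, -1.0]]
force: [-11.7, -3.5, 4.0]
grip_width: 0.0004
gripper_force: 6.5
```

Emit:
carry_out --deltas '[[[-1, 0, 0, 0, 0, 0, -1], [-2, 0, 0, 0, 0, 0, -1], [-3, 0, 0, 0, 0, 0, -1], [-3, 0, 0, 0, 0, 0, -1], [0, 0, 0, 0, 0, 0, -1]]]'

```text
time: 10.75
tool_pos: [0.4897, -0.0376, 0.1874]
orientation: [[0.983, 0.181, -0.001], [0.181, -0.983, -0.0], [-0.001, -0.0, -1.0]]
force: [0.2, 0.3, -0.5]
grip_width: 0.0004
gripper_force: 0.0
```

Run:
```python
from h import *
s=get_state();print(s['time'],s['tool_pos'],s['force'])
for n in('top','scene'):
    p=camera(n);P=cloud(p);cv2.imwrite(f'pics/{n}3.png',p['color'][:,:,::-1])
    # kiln frame
    y=np.radians(10.5);R=np.array([[np.cos(y),-np.sin(y)],[np.sin(y),np.cos(y)]])
    k=(P[...,:2]-[.735,.0075])@R
    m=(P[...,2]>.228)&(P[...,2]<.246)&(k[...,0]<-.124)&(k[...,0]>-.22)&(abs(k[...,1])<.12)
    q=k[m];print(n,len(q))
    for a,b in((-.11,-.06),(-.06,-.0),(0,.06),(.06,.11)):
        w=q[(q[:,1]>a)&(q[:,1]<b),0]
        if len(w):print(a,len(w),np.percentile(w,[2,50,98]).round(4))
    for l in('damper_knob','door_push','door_handle','start_top','stop_top'):print(l,[(np.round(d['point'],3).tolist(),round(d['confidence'],2)) for d in spot_point(l,p)[:2]])
```

```text
10.75 [ 0.48971611 -0.03759368  0.18739181] [ 0.170918    0.32315423 -0.46830795]
top 710
-0.11 186 [-0.1506 -0.1399 -0.1272]
-0.06 246 [-0.1503 -0.1394 -0.1273]
0 75 [-0.1438 -0.1327 -0.1267]
0.06 193 [-0.1505 -0.1389 -0.1274]
damper_knob [([0.688, -0.038, 0.278], 0.93), ([0.708, -0.22, 0.026], 0.59)]
door_push [([0.591, -0.04, 0.195], 0.96)]
door_handle [([0.57, -0.106, 0.133], 0.65)]
start_top [([0.495, 0.311, 0.067], 0.41)]
stop_top [([0.666, -0.356, 0.003], 0.43), ([0.472, 0.381, 0.072], 0.36)]
scene 381
-0.11 82 [-0.1476 -0.141  -0.1321]
-0.06 107 [-0.1492 -0.1403 -0.1324]
0 110 [-0.1486 -0.1401 -0.1326]
0.06 81 [-0.1486 -0.1409 -0.1323]
damper_knob [([0.688, -0.03, 0.284], 0.9)]
door_push []
door_handle []
start_top [([0.49, 0.313, 0.068], 0.43)]
stop_top [([0.478, 0.382, 0.069], 0.45), ([0.441, 0.005, 0.0], 0.45)]
```

View pics/top3.png

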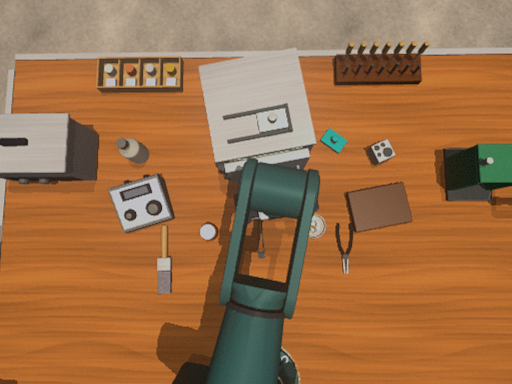

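Top view: the door is flush with the kiln front, with its face parallel at -150 mm in the kiln frame, and the knob (272,118) sits over the vent. The loose items haven't moved. Next is the start button.

Emit:
carry_out --deltas '[[[0, -1, -3, 0, 0, 0, -1], [0.74, -3.7, 0, 0, 0, 0, -1], [0.74, -3.7, 0, 0, 0, 0, -1], [0.74, -3.7, 0, 0, 0, 0, -1], [0.74, -3.7, 0, 0, 0, 0, -1]]]'

```text
time: 11.77
tool_pos: [0.4938, 0.1248, 0.2177]
orientation: [[0.983, 0.181, 0.001], [0.181, -0.983, 0.0], [0.001, 0.0, -1.0]]
force: [0.4, 0.5, 0.3]
grip_width: 0.0005
gripper_force: 0.0
```

Emit:
carry_out --deltas '[[[0.74, -3.7, 0, 0, 0, 0, -1], [0.74, -3.7, 0, 0, 0, 0, -1], [0.74, -3.7, 0, 0, 0, 0, -1], [0.74, -3.7, 0, 0, 0, 0, -1], [0.74, -3.7, 0, 0, 0, 0, -1]]]'

```text
time: 12.18
tool_pos: [0.4962, 0.314, 0.2174]
orientation: [[0.983, 0.182, 0.0], [0.182, -0.983, -0.0], [0.0, 0.0, -1.0]]
force: [0.7, 0.3, -0.6]
grip_width: 0.0006
gripper_force: 0.0
```

Emit:
carry_out --deltas '[[[0, 0, 3, 0, 0, 0, -1], [0, 0, 3, 0, 0, 0, -1], [0, 0, 2, 0, 0, 0, -1], [0, 0, 0, 0, 0, 0, -1], [0, 0, 0, 0, 0, 0, -1]]]'

```text
time: 12.6
tool_pos: [0.4957, 0.3117, 0.1361]
orientation: [[0.983, 0.182, -0.003], [0.182, -0.983, -0.002], [-0.003, 0.001, -1.0]]
force: [0.6, -0.5, -0.6]
grip_width: 0.0004
gripper_force: 0.0
```

Run:
```python
from h import *
s=get_state();print(s['time'],s['tool_pos'],s['force'],np.round(s['orientation'],3).tolist())
p=camera('wrist');cv2.imwrite('pics/w4.png',p['color'][:,:,::-1])
for l in('start_top','stop_top'):print(l,[(np.round(d['point'],3).tolist(),round(d['confidence'],2)) for d in spot_point(l,p)[:2]],[(np.round(d['point'],3).tolist(),round(d['confidence'],2)) for d in boxes_of(l,p)[:2]])
```

```text
12.6 [0.49568914 0.31168554 0.13610568] [ 0.55343351 -0.48358814 -0.56486705] [[0.983, 0.182, -0.003], [0.182, -0.983, -0.002], [-0.003, 0.001, -1.0]]
start_top [([0.494, 0.314, 0.073], 0.73)] [([0.499, 0.311, 0.071], 0.63), ([0.525, 0.357, 0.06], 0.47)]
stop_top [([0.474, 0.383, 0.072], 0.79)] [([0.479, 0.381, 0.072], 0.91), ([0.658, 0.114, 0.083], 0.4)]
```

View pics/w4.png

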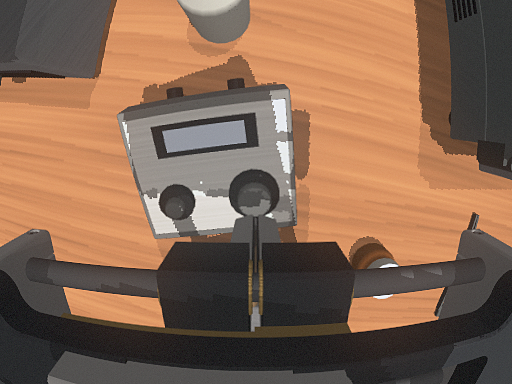

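The large start button (254,193) is directly under the shut fingertips (255,220), and the stop button at (177,202) is well clear. Pressing down.

Emit:
carry_out --deltas '[[[0, 0, 2.5, 0, 0, 0, -1], [0, 0, 2, 0, 0, 0, -1], [0, 0, 0.8, 0, 0, 0, -1], [0, 0, 0.5, 0, 0, 0, -1], [0, 0, 0, 0, 0, 0, -1]]]'

```text
time: 13.27
tool_pos: [0.4963, 0.3117, 0.0791]
orientation: [[0.983, 0.182, -0.001], [0.182, -0.983, -0.0], [-0.001, 0.0, -1.0]]
force: [-0.9, 0.7, -0.1]
grip_width: 0.0002
gripper_force: 0.0
```

Emit:
carry_out --deltas '[[[0, 0, 0.3, 0, 0, 0, -1], [0, 0, 0.3, 0, 0, 0, -1], [0, 0, 0.3, 0, 0, 0, -1], [0, 0, 0, 0, 0, 0, -1]]]'

```text
time: 13.6
tool_pos: [0.4973, 0.3123, 0.0713]
orientation: [[0.983, 0.182, 0.002], [0.182, -0.983, 0.001], [0.002, -0.001, -1.0]]
force: [0.6, 0.8, 2.6]
grip_width: 0.0007
gripper_force: 1.2
```

Emit:
carry_out --deltas '[[[0, 0, 0.3, 0, 0, 0, -1], [0, 0, 0.3, 0, 0, 0, -1], [0, 0, 0, 0, 0, 0, -1]]]'

```text
time: 13.85
tool_pos: [0.4982, 0.3126, 0.067]
orientation: [[0.983, 0.182, 0.005], [0.182, -0.983, 0.002], [0.005, -0.001, -1.0]]
force: [0.6, -0.1, 8.1]
grip_width: 0.0003
gripper_force: 3.8
```

Emit:
carry_out --deltas '[[[0, 0, 0.3, 0, 0, 0, -1], [0, 0, 0.3, 0, 0, 0, -1], [0, 0, 0, 0, 0, 0, -1]]]'

```text
time: 14.1
tool_pos: [0.4986, 0.3128, 0.0662]
orientation: [[0.983, 0.182, 0.007], [0.182, -0.983, 0.003], [0.008, -0.001, -1.0]]
force: [-7.0, -4.3, 26.0]
grip_width: 0.0005
gripper_force: 13.6
```

The button has bottomed out at 26 N with no further travel. I'll release it, rise and check everything.

Emit:
carry_out --deltas '[[[0, 0, -1.5, 0, 0, 0, -1], [0, 0, -3, 0, 0, 0, -1], [0, 0, -3.5, 0, 0, 0, -1], [0, 0, -3.5, 0, 0, 0, -1], [0, 0, -3.5, 0, 0, 0, -1]]]'

```text
time: 14.52
tool_pos: [0.4955, 0.3116, 0.2089]
orientation: [[0.983, 0.182, -0.002], [0.182, -0.983, -0.001], [-0.002, 0.001, -1.0]]
force: [1.1, 0.5, 0.0]
grip_width: 0.0001
gripper_force: 0.0
```

Emit:
carry_out --deltas '[[[-2, 0, 0, 0, 0, 0, -1], [-3, 0, 0, 0, 0, 0, -1], [-3, 0, 0, 0, 0, 0, -1], [0, 0, 0, 0, 0, 0, -1], [0, 0, 0, 0, 0, 0, -1]]]'

```text
time: 14.93
tool_pos: [0.4166, 0.2972, 0.2081]
orientation: [[0.983, 0.183, -0.0], [0.183, -0.983, -0.0], [-0.0, 0.0, -1.0]]
force: [0.4, -1.0, 1.6]
grip_width: 0.0003
gripper_force: 0.0
```

Run:
```python
from h import *
measure()
s=get_state();print(s['time'],s['tool_pos'],s['force'])
p=camera('scene');cv2.imwrite('pics/s5.png',p['color'][:,:,::-1])
print([(np.round(d['point'],3).tolist(),round(d['confidence'],2)) for d in spot_point('start_top',p)[:2]])
```

```text
top roof ((734.4760131835938, 8.626510620117188), (247.90017700195312, 246.31295776367188), 10.561434745788574) z 0.254
 knobtop 55 [ 0.69   -0.0296  0.2897]
 doortop 906 ((601.8424072265625, -17.398162841796875), (30.51458168029785, 226.40966796875), 10.541193962097168)
scene roof ((735.3829345703125, 5.959747314453125), (248.2431640625, 246.43275451660156), 10.644696235656738) z 0.2562
 knobtop 50 [ 0.6934 -0.0314  0.2913]
 doortop 377 ((596.6129760742188, -19.889144897460938), (19.665569305419922, 208.06735229492188), 11.07673168182373)
15.0333 [0.4181809  0.29742743 0.20816296] [-0.57022386  0.45323307 -1.09841883]
[([0.49, 0.312, 0.07], 0.42), ([0.503, -0.346, 0.0], 0.25)]
```

View pics/s5.png

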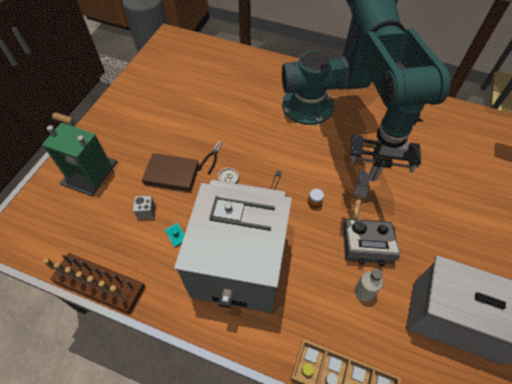

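The door is shut, the damper knob (229,208) covers the vent, both buttons are up, nothing on the bench has moved, and the arm is clear of everything.

```bash
python3 -c "
from cell import env
print(env.sign_off())"
```

```text
the job is handed in; nothing more can be done
None
```

The damper is on its stop, the door was eased shut, start was pressed fully and let go, and the job is handed in at about 15 s of the 58 s allowed; no verdict was returned.

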